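# Release one tin from the gravity dispenser with its pedal and pack it

### The job

Press the spring pedal all the way down to its stop, just once, so that the dispenser lets one tin roll into its front tray, and let the pedal come back up. Then take that tin out of the tray and lower it gently into the open cardboard carton, without dropping it. The other two tins must stay in the dispenser, and the loose things lying around must be left where they are.

Things in the scene. Friction and masses are not known exactly. Their poses are not given: they have to be found in the camera images.
- dispenser: fixed sloping metal tin dispenser 290 long (x), 98 wide (y), in the middle of the bench. Origin on the bench below the tray, +x up the lane, away from the robot. Lane floor 76 wide between the walls, 25 above the bench at the origin, rising by 0.14 rad towards +x. Three tins wait one behind another, from x = 108 mm on, between walls 40 high
- tray_rest (a point): centre of a delivered tin at rest in the tray at the dispenser's low -x end, 50 above the bench; the tin's axis lies along the dispenser's y (the point has the dispenser's axes). Tray walls are 20 high; the front lip, 20 high, touches the tin and has a 44 wide gap in its middle for a finger; behind the tin about 60 mm are free
- gate_mid (a point): middle of the steel gate blade (40 wide, 13 high) that holds the tins back. It drops below the lane floor when the pedal nears its stop, so that the front tin rolls off into the tray; a second blade then holds the others, which roll up to the gate when the pedal is let up. Every full press releases a tin
- tin1: the front tin of three in the dispenser, the one that is released: metal cylinder with a paper label, 50 diameter, 70 long, about 0.15 kg, lying on its side. Origin at its centre, y along its axis; it rolls, so x and z turn with it
- tin2: the second tin, same make and size, origin at its centre; stays in the dispenser
- tin3: the third tin, same make and size, origin at its centre; stays in the dispenser
- pedal_unit: fixed base of the pedal, dark steel plate 170 (x) x 110 (y) x 12, origin under its centre; the pedal is hinged at its +x end, 62 mm from the origin and 52 mm up, and its free end points to -x. It stands on one side of the dispenser, the carton on the other
- pedal (a joint): angle of the pedal: 0 up (level), 0.25 rad down at its stop; a spring brings it back up. Needs about 6 N at the pad at first and 13 N at the stop
- pedal_pad (a point): place to press: top of the ribbed black rubber tread (85 x 72) near the free end of the pedal, 95 mm from the hinge, 58.5 mm above the bench when up; it goes down about 23 mm to the stop
- carton: fixed open cardboard carton 200 (x) x 160 (y) x 75 high, walls and floor 4 to 5 thick; origin under its centre on the bench
- screwdriver: screwdriver lying on the bench in front of the dispenser tray, about 190 long, 26 high; a bystander, origin near its middle
- tape: roll of tape lying flat, 90 diameter, 25 high, beyond the pedal; a bystander, origin under its centre
- doorknob: brass door knob standing on its round plate, 64 diameter, 61 high, beyond the carton; a bystander, origin under its centre
- padlock: brass padlock lying flat, 45 x 50 x 24 with a steel shackle, on the robot's side of the carton; a bystander, origin under its case
- smallbox: small closed cardboard box 70 x 50 x 45 on the robot's side of the pedal; a bystander, origin under its centre

How it is judged:
By the outcome, as a careful person would: the job done as asked, in the order asked, and still so for the second after the job is handed in, with the robot touching nothing.
It also fails if it takes over 56 s, if anything falls off the work surface, if the arm or the gripper's body presses on something with over 40 N, if the wrist force passes 120 N, or if a joint passes its speed limit or range.

### The arm

A 6-joint arm with a two-finger parallel gripper is mounted at the origin on the work surface. World frame = base frame: x ahead of the robot, y to its left, z up, the work surface at z = 0. Lengths are in m, angles in rad, forces in N, time in s.
With the tool pointing down it reaches from about 0.3 to 0.75 m from the base axis. Payload 8.5 kg.
Tool frame: the origin (TCP) lies at the very end of the fingers, on their centre line; the grasp point (between the pads) lies 19 mm behind it (bot.grasp_offset is the distance from the TCP to the grasp point, in m); z points along the fingers, y is the line along which they close (so a half turn about z gives the same grasp; the last joint's range is limited). The gripper opens to 85 mm and grips with 20 to 120 N. Pads are 22 mm wide; open, the fingers measure 114 mm over their backs; the gripper's body (76 mm by 85 mm) begins 54 mm behind the grasp point. The pads swing forward as they close: fully open they stand 13 mm farther back than shut.
Start: joints at [-1.536, 0.381, 1.297, -0, 1.464, -0.215], TCP at [0.136, -0.533, 0.2] pointing down, gripper open.
Joint ranges: [-3.11, 3.11], [-0.89, 2.33], [0.22, 2.48], [-1.42, 4.56], [0.17, 2.85], [-2.88, 2.88]. Speed limits (rad/s): [2.39, 2.39, 3.14, 3.14, 3.14, 3.14].

### API

Orientations are given as a unit quaternion [w, x, y, z].
In Python, from cell import bot gives the robot as it stands.
- The arm moves only by the tool drive_tool, never from a script. Its argument "increments" is a list of rows, each a list of 5 numbers: the shift along the tool's x, y, z in m, then the turn about the tool's z in degrees, then the opening, from -1 (shut) to 1 (fully open). A call has 1 to 10 rows; each row is the pose to reach, as a shift and turn from the pose commanded when the call began, along the tool's axes at that moment; what a row does not reach only later rows make up. A row lasts 1/12 s, in which the tool goes at most 41.7 mm and 7.16 degrees, less where a joint would pass 70% of its speed; a pose out of reach is approached as far as the arm can. A call with a gripper value outside its range is refused whole. The fingers move at their own pace and stop on an object; "force" is the grip in N (left out, the last holds). Time passes only in rows, so rows that repeat a pose let the fingers close. It gives the time, the measured TCP pose, the force, the opening and the grip force at its end, in the units of the state.
- bot.get_obs(): the state, without advancing time (a new reading comes with each control period).
- bot.snapshot(name): name is "side" or "top" or "wrist"; returns the picture (420x560x3 uint8, red, green, blue); there is no depth.
- bot.camera_info(name): a dict with "camera_matrix" (3x3 intrinsics, pixels), "eye" and "rotation" of the camera in the world. Camera axes: x right, y up, looking along -z (the intrinsics and any distortion apply to the point x, -y, -z); pixel columns grow to the right and rows downward; lengths in m; the calibration is good to about 2 mm. A picture is of the moment at which its call begins: read the wrist's pose just before it. camera_info takes no time and is no camera call; for the wrist camera it gives the pose at the moment of the call.
- bot.sign_off(): hands the job in; it is judged then, once.
The state is a dict: "time_s": time; "qpos": joint angles; "dq": joint speeds; "joint_efforts": joint torques, N m; "ee_pos": TCP position; "orientation": TCP orientation; "force": force on the tool from outside, world axes, zero at the start; "ft_torque": the same for the moment, N m; "width": finger opening in m; "grasp_force": force on a finger pad.
Only numpy, scipy, OpenCV 4.12 (cv2) and the standard library are available. Lean on these libraries where they do the work, as an engineer would, in place of code of your own. Each camera call takes 0.05 s, during which the arm holds its last target. There are 200 camera calls.

## Working session

There is one attempt and no reset: what is moved stays moved. The work goes in short steps, Python scripts to look and compute and a tool call to move; the robot and the scene stay as the last step left them, time stands still between calls to the robot, and variables do not carry over. Pictures are saved under pics/ and viewed, at most 10 in all, crops included, and the job is handed in when it is done.

Besides the shell and the picture viewer there is one more tool, called after "Call:" as name(argument=value, ...), one argument or row to a line, values as JSON. drive_tool: Moves the arm, as the interface text tells. Its arguments: {"type":"object","properties":{"increments":{"type":"array","items":{"type":"array","items":{"type":"number"}}},"force":{"type":"number"}},"required":["increments"]}

```bash
mkdir -p pics; ls; python3 - <<'E'
from cell import bot
import cv2,numpy as np
o=bot.get_obs();print(o['time_s'],o['ee_pos'],o['orientation'],o['width'])
for n in("side","top"):
    im=bot.snapshot(n);cv2.imwrite(f"pics/{n}0.png",im[:,:,::-1]);c=bot.camera_info(n);print(n,c)
E
```

```text
pics
0.0 [ 0.13595389 -0.53258396  0.19911285] [-7.28203431e-04  9.92213155e-01  1.24549263e-01  7.15372114e-05] 0.0853676294736032
side {'camera_matrix': array([[416.71597921,   0.        , 276.0251993 ],
       [  0.        , 416.71597921, 205.67893354],
       [  0.        ,   0.        ,   1.        ]]), 'eye': array([0.26456742, 0.8081773 , 0.65862879]), 'rotation': array([-0.14651024, -0.06589541,  0.46539326,  0.87040316])}
top {'camera_matrix': array([[484.81674315,   0.        , 275.9876898 ],
       [  0.        , 484.81674315, 210.42573666],
       [  0.        ,   0.        ,   1.        ]]), 'eye': array([ 0.37769988, -0.00488949,  1.21537605]), 'rotation': array([ 0.71106637,  0.04325849, -0.04612505, -0.70027552])}
```

View pics/top0.png

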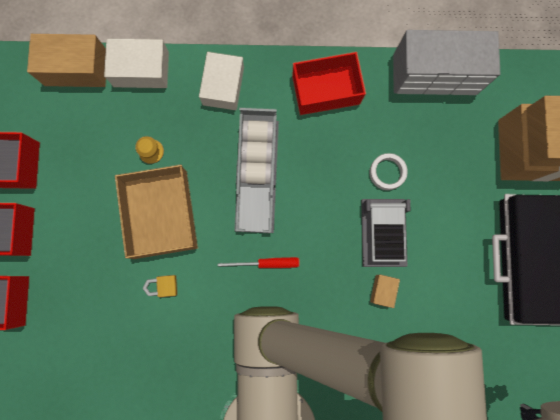

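View pics/side0.png

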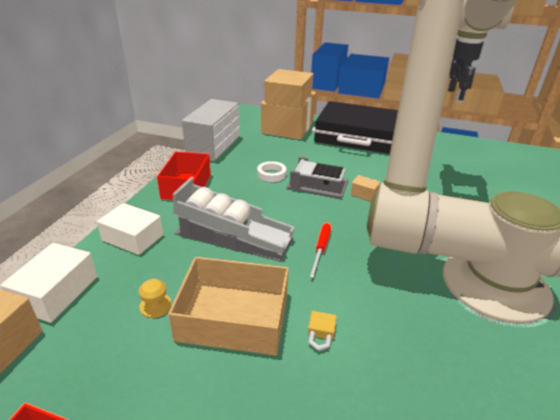

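The top view shows the dispenser (cols 237–276, rows 108–233, tins at rows 130, 152 and 173), the pedal with its tread near (389,242), and the carton at (155,212). The side view shows the same: carton (232,305), tray (268,238), tread (325,178).

```bash
cat > h.py <<'E'
import numpy as np,cv2
from cell import bot
from scipy.spatial.transform import Rotation as R
def rot(q): return R.from_quat([q[1],q[2],q[3],q[0]])
def ray(ci,uv):
    K=ci['camera_matrix'];d=np.linalg.inv(K)@[uv[0],uv[1],1.]
    return np.array(ci['eye']),rot(ci['rotation']).apply([d[0],-d[1],-d[2]])
def onz(ci,uv,z):
    e,d=ray(ci,uv);return e+d*(z-e[2])/d[2]
def proj(ci,p):
    q=rot(ci['rotation']).inv().apply(np.array(p)-ci['eye']);K=ci['camera_matrix']
    return np.array([K[0,0]*q[0]/-q[2]+K[0,2],K[1,1]*-q[1]/-q[2]+K[1,2]])
def two(c1,u1,c2,u2):
    e1,d1=ray(c1,u1);e2,d2=ray(c2,u2)
    s=np.linalg.lstsq(np.c_[d1,-d2],e2-e1,rcond=None)[0]
    a=e1+s[0]*d1;b=e2+s[1]*d2;return (a+b)/2,np.linalg.norm(a-b)
def blobs(m,roi,amin=40):
    x0,y0,x1,y1=roi;n=np.zeros(m.shape,np.uint8);n[y0:y1,x0:x1]=m[y0:y1,x0:x1]
    cs=cv2.findContours(n,cv2.RETR_EXTERNAL,cv2.CHAIN_APPROX_NONE)[0]
    return sorted([c for c in cs if cv2.contourArea(c)>amin],key=cv2.contourArea)[::-1]
E
python3 - <<'E'
from h import *
np.set_printoptions(precision=3,suppress=True)
T,S=bot.camera_info("top"),bot.camera_info("side")
t,s=cv2.imread("pics/top0.png"),cv2.imread("pics/side0.png")
gray=lambda i:i.max(2)
def show(n,c,ci,z):
    b=cv2.boxPoints(cv2.minAreaRect(c));print(n,cv2.contourArea(c));[print('  ',p,onz(ci,p,z)) for p in b]
bt=blobs((t.max(2)<45)*1,(362,205,412,262))
bs=blobs((s.max(2)<45)*1,(285,158,350,196))
for c in bt[:2]:show('tread top',c,T,.0585)
for c in bs[:2]:show('tread side',c,S,.0585)
if bt and bs:print(two(T,cv2.minAreaRect(bt[0])[0],S,cv2.minAreaRect(bs[0])[0]))
# non-green foreground
def ng(i):
    h=cv2.cvtColor(i,cv2.COLOR_BGR2HSV);return ~((h[...,0]>60)&(h[...,0]<95)&(h[...,1]>90))*1
for n,roi,z in(("carton",(105,160,205,262),.075),("disp",(225,100,290,240),.03),("pedal",(355,192,418,272),.02)):
    show(n,blobs(ng(t),roi)[0],T,z)
w=(t.min(2)>165)*1
for c in blobs(w,(236,105,278,190),60):show('tins',c,T,.07)
big=np.hstack([cv2.resize(t[100:270,230:420],(0,0),fx=2.1,fy=2.1,interpolation=2),cv2.resize(s[155:325,170:360],(0,0),fx=2.1,fy=2.1,interpolation=2)])
cv2.imwrite("pics/crop0.png",big);print(big.shape)
E
```

```text
tread top 124.5
   [376. 249.] [ 0.436 -0.248  0.058]
   [402. 249.] [ 0.437 -0.31   0.058]
   [402. 258.] [ 0.415 -0.31   0.058]
   [376. 258.] [ 0.415 -0.248  0.058]
tread top 113.5
   [376. 242.] [ 0.453 -0.248  0.058]
   [402. 242.] [ 0.454 -0.311  0.058]
   [402. 248.] [ 0.439 -0.31   0.058]
   [376. 248.] [ 0.438 -0.248  0.058]
carton 6315.5
   [111.685 173.209] [0.606 0.386 0.075]
   [185.861 162.42 ] [0.635 0.21  0.075]
   [198.588 249.915] [0.427 0.172 0.075]
   [124.411 260.704] [0.399 0.344 0.075]
disp 4880.0
   [232.796 231.687] [0.474 0.096 0.03 ]
   [238.242 106.445] [0.792 0.091 0.03 ]
   [279.381 108.234] [ 0.789 -0.013  0.03 ]
   [273.936 233.475] [ 0.471 -0.004  0.03 ]
pedal 3029.0
   [361. 199.] [ 0.562 -0.22   0.02 ]
   [410. 199.] [ 0.564 -0.343  0.02 ]
   [410. 266.] [ 0.397 -0.339  0.02 ]
   [361. 266.] [ 0.396 -0.219  0.02 ]
tins 339.5
   [242. 143.] [0.687 0.076 0.07 ]
   [271. 143.] [0.688 0.006 0.07 ]
   [271. 156.] [0.656 0.006 0.07 ]
   [242. 156.] [0.655 0.076 0.07 ]
tins 339.0
   [241. 177.] [0.603 0.077 0.07 ]
   [241. 163.] [0.637 0.078 0.07 ]
   [270. 163.] [0.638 0.008 0.07 ]
   [270. 177.] [0.604 0.007 0.07 ]
tins 336.5
   [243. 122.] [0.739 0.075 0.07 ]
   [272. 122.] [0.741 0.005 0.07 ]
   [272. 135.] [0.708 0.004 0.07 ]
   [243. 135.] [0.707 0.074 0.07 ]
(357, 798, 3)
```

View pics/crop0.png

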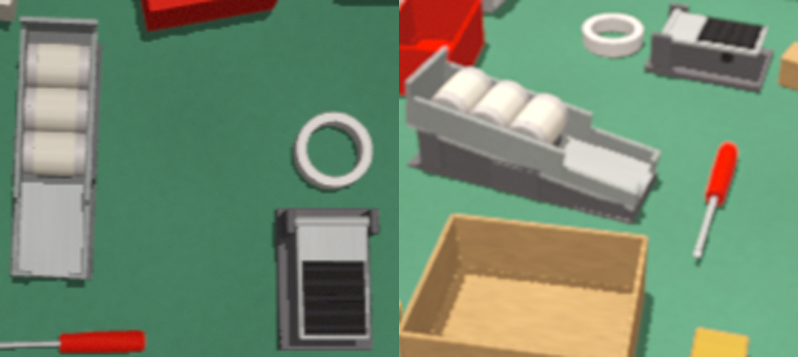

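The crop shows the tread spanning crop cols 302–367 and rows 262–338 (top px about (389,243)). The dispenser is nearly aligned with the world x axis, and the carton is turned about 10°.

```bash
python3 - <<'E'
from h import *
np.set_printoptions(precision=3,suppress=True)
T,S=bot.camera_info("top"),bot.camera_info("side")
t,s=cv2.imread("pics/top0.png"),cv2.imread("pics/side0.png")
def tread(i,roi,th):
    m=cv2.morphologyEx((i.max(2)<th).astype(np.uint8),cv2.MORPH_CLOSE,np.ones((4,4)))
    c=blobs(m,roi);return c[0]
for th in(55,65):
    a=tread(t,(370,222,409,264),th);b=tread(s,(300,160,347,181),th)
    print(cv2.boundingRect(a),cv2.boundingRect(b),onz(T,cv2.minAreaRect(a)[0],.0585))
    print(two(T,cv2.minAreaRect(a)[0],S,cv2.minAreaRect(b)[0]))
# by-eye corners of crop0 (2.1x): tread, carton rim near corners, tray lip corners
C=lambda u,v:(230+u/2.1,100+v/2.1)
D=lambda u,v:(170+(u-399)/2.1,155+v/2.1)
print('tread far-left/near-right',two(T,C(302,262),S,D(710,40)),two(T,C(302,338),S,D(763,50)))
print('lip corners',two(T,C(12,276),S,D(640,208)),two(T,C(90,278),S,D(658,153)))
# carton rim corners, top: hull approx
def ng(i):
    h=cv2.cvtColor(i,cv2.COLOR_BGR2HSV);return ((h[...,0]>8)&(h[...,0]<25)&(h[...,1]>60))*1
for im,ci,roi in((t,T,(105,160,205,262)),(s,S,(165,255,298,358))):
    c=cv2.convexHull(blobs(ng(im),roi)[0]);p=cv2.approxPolyDP(c,4,True)[:,0]
    for q in p:print(q,onz(ci,q,.075),onz(ci,q,0))
E
```

```text
Traceback (most recent call last):
IndexError: list index out of range
```

```bash
python3 - <<'E'
from h import *
np.set_printoptions(precision=3,suppress=True)
T,S=bot.camera_info("top"),bot.camera_info("side")
t,s=cv2.imread("pics/top0.png"),cv2.imread("pics/side0.png")
C=lambda u,v:(230+u/2.1,100+v/2.1)
D=lambda u,v:(170+(u-399)/2.1,155+v/2.1)
print('tread c z.0585',onz(T,C(334.5,300),.0585))
print('tread corners',*[two(T,C(*a),S,D(*b)) for a,b in(((302,262),(698,41)),((367,262),(708,18)),((302,338),(760,49)),((367,338),(766,24)))],sep='\n')
print('lip corners',two(T,C(12,276),S,D(640,208)),two(T,C(90,278),S,D(658,153)))
def ng(i):
    h=cv2.cvtColor(i,cv2.COLOR_BGR2HSV);return ((h[...,0]>8)&(h[...,0]<25)&(h[...,1]>60))*1
for im,ci,roi in((t,T,(105,160,205,262)),(s,S,(165,255,298,358))):
    c=cv2.convexHull(blobs(ng(im),roi)[0]);p=cv2.approxPolyDP(c,4,True)[:,0]
    for q in p:print(q,onz(ci,q,.075),onz(ci,q,0))
E
```

```text
tread c z.0585 [ 0.451 -0.28   0.058]
tread corners
(array([ 0.492, -0.246,  0.051]), np.float64(0.005356469065856423))
(array([ 0.494, -0.321,  0.049]), np.float64(0.0028984867959777616))
(array([ 0.404, -0.243,  0.057]), np.float64(0.0061261435434274356))
(array([ 0.408, -0.317,  0.058]), np.float64(0.0017222741658193342))
lip corners (array([0.472, 0.089, 0.02 ]), np.float64(0.0075853878815135755)) (array([ 0.474, -0.002,  0.031]), np.float64(0.0006563586351317966))
[181 165] [0.629 0.221 0.075] [0.645 0.236 0.   ]
[196 247] [0.433 0.178 0.075] [0.437 0.19  0.   ]
[125 257] [0.407 0.343 0.075] [0.409 0.366 0.   ]
[115 176] [0.6   0.377 0.075] [0.614 0.402 0.   ]
[195 257] [0.626 0.224 0.075] [0.673 0.149 0.   ]
[287 268] [0.433 0.191 0.075] [0.455 0.112 0.   ]
[276 354] [0.389 0.395 0.075] [0.405 0.342 0.   ]
[173 339] [0.563 0.424 0.075] [0.601 0.375 0.   ]
[165 294] [0.63  0.338 0.075] [0.677 0.278 0.   ]
```

Call:
drive_tool(
  increments=[
    [0.03,-0.013,0,0,-1],
    [0.07,-0.032,0,0,-1],
    [0.11,-0.05,0,0,-1],
    [0.15,-0.068,0,0,-1],
    [0.19,-0.086,0,0,-1],
    [0.23,-0.105,0.02,0,-1],
    [0.27,-0.123,0.04,0,-1],
    [0.31,-0.141,0.05,0,-1],
    [0.35,-0.159,0.06,0,-1],
    [0.368,-0.167,0.07,0,-1],
  ],
)

```text
time_s: 0.93
ee_pos: [0.4465, -0.2835, 0.1323]
orientation: [0.0, 0.992, 0.125, 0.0]
force: [0.2, -0.5, 0.4]
width: 0.0001
grasp_force: 0.0
```

Call:
drive_tool(
  increments=[
    [0,0,0,0,-1],
    [0,0,0,0,-1],
    [0,0,0,0,-1],
  ],
)

```text
time_s: 1.18
ee_pos: [0.4449, -0.2852, 0.1325]
orientation: [-0.0, 0.992, 0.125, -0.0]
force: [-0.5, -0.8, 0.1]
width: 0.0004
grasp_force: 0.0
```

```bash
python3 - <<'E'
from h import *
np.set_printoptions(precision=4,suppress=True)
o=bot.get_obs();print(o['time_s'],o['ee_pos'],o['orientation'],o['qpos'],o['force'],o['width'])
cv2.imwrite("pics/w1.png",bot.snapshot("wrist")[:,:,::-1]);W=bot.camera_info("wrist")
print(W['eye'],'pad px',proj(W,[.451,-.28,.0585]),'tcp px',proj(W,o['ee_pos']))
E
```

```text
1.1833 [ 0.4449 -0.2852  0.1325] [-0.      0.9922  0.1248 -0.0002] [-0.7942  0.4035  1.4686 -0.0003  1.2698  0.5265] [-0.4822 -0.7865  0.1113] 0.000353504163685111
[ 0.5116 -0.2687  0.306 ] pad px [274.8942 199.5424] tcp px [279.3032 243.591 ]
```

View pics/w1.png

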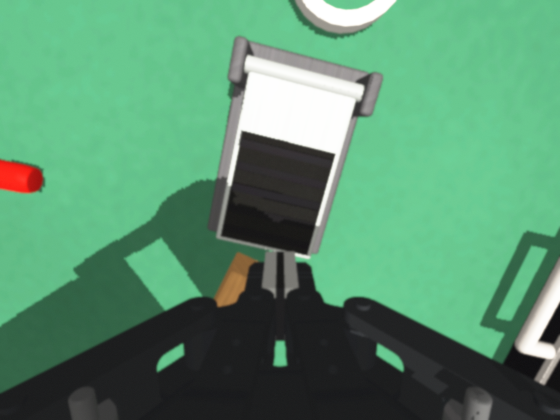

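The wrist view shows the tread with its centre near (278,193), against a prediction of (275,200). The estimate is good to about 5 mm, so I'm approaching now.

Call:
drive_tool(
  increments=[
    [0.006,-0.001,0.02,0,-1],
    [0.011,-0.001,0.045,0,-1],
    [0.011,-0.001,0.06,0,-1],
    [0.011,-0.001,0.067,0,-1],
    [0.011,-0.001,0.067,0,-1],
    [0.011,-0.001,0.067,0,-1],
  ],
)

```text
time_s: 1.73
ee_pos: [0.4552, -0.2823, 0.0663]
orientation: [0.0, 0.992, 0.124, 0.0]
force: [-0.4, 0.2, 0.1]
width: 0.0001
grasp_force: 0.0
```

Call:
drive_tool(
  increments=[
    [0,0,0.004,0,-1],
    [0,0,0.008,0,-1],
    [0,0,0.012,0,-1],
    [0,0,0.016,0,-1],
    [0,0,0.02,0,-1],
    [0,0,0.024,0,-1],
    [0,0,0.026,0,-1],
  ],
)

```text
time_s: 2.32
ee_pos: [0.4553, -0.2812, 0.0389]
orientation: [-0.0, 0.992, 0.125, -0.0]
force: [0.6, -0.1, -0.6]
width: 0.0003
grasp_force: 0.0
```

```bash
python3 - <<'E'
from h import *
o=bot.get_obs();print(o['time_s'],o['ee_pos'],o['force'],o['ft_torque'],o['joint_efforts'])
W=bot.camera_info("wrist");w=bot.snapshot("wrist");s=bot.snapshot("side")
print(proj(bot.camera_info("side"),o['ee_pos']))
a=cv2.resize(w,(400,300));b=cv2.resize(s[120:240,200:360],(400,300),interpolation=2)
cv2.imwrite("pics/c2.png",np.hstack([a,b])[:,:,::-1])
E
```

```text
2.3167 [ 0.45530348 -0.28119057  0.0389159 ] [ 0.60019139 -0.12404898 -0.63055249] [-0.0059209   0.00181653 -0.01491986] [-7.35202397e-03 -4.70054770e+01 -1.73633265e+01  7.34158511e-04
  2.13035433e-03 -1.93066717e-04]
[325.93330182 174.5996778 ]
```

View pics/c2.png

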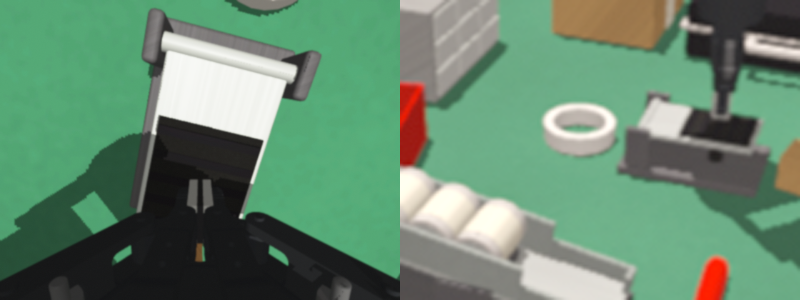

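The side view shows the fingertips at about px (329,167), just above a still-level tread, roughly 20 mm higher than the reported TCP (px 326,175). I'm checking the true tip height along the tool axis.

```bash
python3 - <<'E'
from h import *
o=bot.get_obs();p=o['ee_pos'];S=bot.camera_info("side");W=bot.camera_info("wrist");T=bot.camera_info("top")
for h in(-.01,0,.01,.02,.03,.04):print(h,proj(S,p+[0,0,h]).round(1),proj(W,p+[0,0,h]).round(1),proj(T,p+[0,0,h]).round(1))
# red/dark: tread corners wrist (image scaled .714)
for u in((157,115),(263,140)):print(onz(W,(u[0]*1.4,u[1]*1.4),.0585))
for u in((243,132),(335,152)):print(u)
E
```

```text
-0.01 [325.6 177.4] [280.2 238.2] [386.8 241.8]
0 [325.9 174.5] [280.2 244.5] [387.8 241.6]
0.01 [326.2 171.6] [280.2 251.4] [388.8 241.3]
0.02 [326.5 168.7] [280.1 259.2] [389.8 241. ]
0.03 [326.8 165.7] [280.1 267.9] [390.8 240.8]
0.04 [327.1 162.8] [280.1 277.8] [391.8 240.5]
[ 0.49635477 -0.24169929  0.0585    ]
[ 0.49748543 -0.31415793  0.0585    ]
(243, 132)
(335, 152)
```

Call:
drive_tool(
  increments=[
    [0,0,0.002,0,-1],
    [0,0,0.005,0,-1],
    [0,0,0.005,0,-1],
  ],
)

```text
time_s: 2.67
ee_pos: [0.4553, -0.2812, 0.0341]
orientation: [-0.0, 0.992, 0.125, -0.0]
force: [-0.0, 0.0, 0.7]
width: -0.0004
grasp_force: 0.0
```

Call:
drive_tool(
  increments=[
    [0,0,0.003,0,-1],
    [0,0,0.005,0,-1],
    [0,0,0.005,0,-1],
  ],
)

```text
time_s: 2.92
ee_pos: [0.4553, -0.2812, 0.0291]
orientation: [-0.0, 0.992, 0.125, -0.0]
force: [-0.5, -0.8, -0.4]
width: 0.0
grasp_force: 0.0
```

```bash
python3 - <<'E'
from h import *
o=bot.get_obs();print(o['ee_pos'],o['force'],o['joint_efforts'])
w=bot.snapshot("wrist");s=bot.snapshot("side")
b=cv2.resize(s[140:210,270:370],(400,300),interpolation=2)
cv2.imwrite("pics/c3.png",np.hstack([cv2.resize(w[130:340,140:420],(400,300)),b])[:,:,::-1])
E
```

```text
[ 0.45526907 -0.28121402  0.02911618] [-0.5402063  -0.82737465 -0.40841374] [ 3.07431379e-03 -4.70008492e+01 -1.68533367e+01  1.16308696e-03
 -8.24495754e-02  1.62628208e-05]
```

View pics/c3.png

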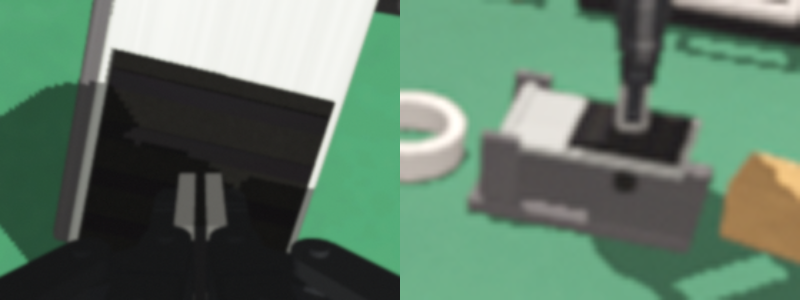

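Both views show the tips still a little above the level tread, at side px (328,170). There is no contact force yet, so the real tips sit about 20 mm behind the reported TCP. I'll keep descending by force.

Call:
drive_tool(
  increments=[
    [0,0,0.002,0,-1],
    [0,0,0.004,0,-1],
    [0,0,0.004,0,-1],
  ],
)

```text
time_s: 3.27
ee_pos: [0.4556, -0.2815, 0.0258]
orientation: [0.0, 0.992, 0.125, 0.0]
force: [-0.6, 1.1, 6.1]
width: -0.0002
grasp_force: 3.3
```

Call:
drive_tool(
  increments=[
    [0,0,0.002,0,-1],
    [0,0,0.004,0,-1],
    [0,0,0.004,0,-1],
  ],
)

```text
time_s: 3.52
ee_pos: [0.4554, -0.2816, 0.022]
orientation: [0.0, 0.992, 0.125, 0.0]
force: [-2.3, 1.7, 8.5]
width: 0.0002
grasp_force: 4.2
```

Call:
drive_tool(
  increments=[
    [0,0,0.002,0,-1],
    [0,0,0.004,0,-1],
    [0,0,0.004,0,-1],
  ],
)

```text
time_s: 3.77
ee_pos: [0.4554, -0.2816, 0.0181]
orientation: [0.0, 0.992, 0.125, 0.0]
force: [-4.0, 0.5, 9.9]
width: -0.0001
grasp_force: 4.7
```

Call:
drive_tool(
  increments=[
    [0,0,0.003,0,-1],
    [0,0,0.006,0,-1],
    [0,0,0.008,0,-1],
  ],
)

```text
time_s: 4.02
ee_pos: [0.4559, -0.2817, 0.0107]
orientation: [0.001, 0.992, 0.125, 0.001]
force: [-2.6, 2.6, 14.4]
width: 0.0
grasp_force: 7.3
```

Call:
drive_tool(
  increments=[
    [0,0,0.002,0,-1],
    [0,0,0.004,0,-1],
    [0,0,0.004,0,-1],
  ],
)

```text
time_s: 4.27
ee_pos: [0.4565, -0.2817, 0.0069]
orientation: [0.001, 0.992, 0.125, 0.001]
force: [-0.5, 3.5, 16.0]
width: -0.0002
grasp_force: 7.8
```

Call:
drive_tool(
  increments=[
    [0,0,0.002,0,-1],
    [0,0,0.003,0,-1],
    [0,0,0.003,0,-1],
  ],
)

```text
time_s: 4.52
ee_pos: [0.4567, -0.2818, 0.0061]
orientation: [0.002, 0.992, 0.125, 0.002]
force: [-5.3, 6.9, 36.2]
width: 0.0003
grasp_force: 17.7
```

Call:
drive_tool(
  increments=[
    [0,0,0,0,-1],
    [0,0,0,0,-1],
    [0,0,0,0,-1],
    [0,0,0,0,-1],
    [0,0,0,0,-1],
    [0,0,0,0,-1],
    [0,0,0,0,-1],
    [0,0,0,0,-1],
  ],
)

```text
time_s: 5.18
ee_pos: [0.4567, -0.2819, 0.0061]
orientation: [0.002, 0.992, 0.125, 0.002]
force: [-4.7, 7.6, 35.3]
width: -0.0001
grasp_force: 17.7
```

```bash
python3 - <<'E'
from h import *
t=bot.snapshot("top");o=bot.get_obs();print(o['ee_pos'],o['force'])
T=bot.camera_info("top")
for c in blobs((t.min(2)>165)*1,(230,100,278,235),60):print(cv2.minAreaRect(c),onz(T,cv2.minAreaRect(c)[0],.07))
E
```

```text
[ 0.45673239 -0.28183576  0.00609659] [-4.38942005  7.55073034 34.76848704]
((254.68609619140625, 189.34744262695312), (28.0975341796875, 38.369319915771484), 2.290609836578369) [0.57346143 0.04331031 0.07      ]
((256.0, 151.5), (13.0, 28.0), 90.0) [0.66627329 0.04203703 0.07      ]
((253.0, 217.5), (13.0, 28.0), 90.0) [0.50559183 0.04592488 0.07      ]
((257.0, 130.5), (13.0, 28.0), 90.0) [0.71859433 0.0406606  0.07      ]
```

The top view measurement shows one tin in the tray (px 253,217.5) and two still held in the dispenser. I'm releasing the pedal and moving over to the tray.

Call:
drive_tool(
  increments=[
    [0,0,-0.006,0,-1],
    [0,0,-0.014,0,-1],
    [0,0,-0.024,0,-1],
    [0,0,-0.04,0,-1],
    [0,0,-0.07,0,-1],
    [0,0,-0.11,0,-1],
    [0,0,-0.15,0,-1],
    [0,0,-0.165,0,-1],
  ],
)

```text
time_s: 5.9
ee_pos: [0.4567, -0.2824, 0.1728]
orientation: [0.003, 0.992, 0.125, 0.002]
force: [0.6, 0.3, 0.3]
width: 0.0
grasp_force: 0.0
```

Call:
drive_tool(
  increments=[
    [0.008,-0.018,0,-7,1],
    [0.02,-0.05,0,-14,1],
    [0.034,-0.085,0,-21,1],
    [0.05,-0.12,0,-28,1],
    [0.065,-0.155,0,-35,1],
    [0.08,-0.19,0,-42,1],
    [0.095,-0.225,0,-49,1],
    [0.11,-0.26,0,-56,1],
    [0.12,-0.29,0,-63,1],
    [0.127,-0.305,0,-70,1],
  ],
)

```text
time_s: 6.73
ee_pos: [0.5027, 0.0489, 0.1675]
orientation: [-0.0, 0.738, 0.674, 0.0]
force: [-0.8, -0.7, -0.3]
width: 0.0855
grasp_force: 0.0
```

Call:
drive_tool(
  increments=[
    [0,0,0,-3.9,1],
    [0,0,0,-3.9,1],
    [0,0,0,-3.9,1],
    [0,0,0,-3.9,1],
  ],
)

```text
time_s: 7.07
ee_pos: [0.5031, 0.0451, 0.1675]
orientation: [-0.0, 0.719, 0.695, -0.0]
force: [-0.3, -0.7, 0.7]
width: 0.0856
grasp_force: 0.0
```

```bash
python3 - <<'E'
from h import *
np.set_printoptions(precision=4,suppress=True)
o=bot.get_obs();p=o['ee_pos'];print(o['time_s'],p,o['orientation'],o['qpos'],o['width'])
W=bot.camera_info("wrist");S=bot.camera_info("side");T=bot.camera_info("top")
w=bot.snapshot("wrist");s=bot.snapshot("side");t=bot.snapshot("top")
cv2.imwrite("pics/w4.png",w[:,:,::-1]);cv2.imwrite("pics/s4.png",s[:,:,::-1]);cv2.imwrite("pics/t4.png",t[:,:,::-1])
print('eye',W['eye'])
for q in([.505,.0457,.075],[.505,.0457,.05],[.505,.0807,.075],[.505,.0107,.075]):print(proj(W,q),proj(S,q))
cv2.imwrite("pics/c4.png",np.hstack([cv2.resize(w,(440,330)),cv2.resize(s[60:270,170:390],(345,330),interpolation=2)])[:,:,::-1])
E
```

```text
7.0667 [0.5031 0.0451 0.1675] [-0.      0.7191  0.6949 -0.0001] [-0.1454  0.3299  1.4753 -0.      1.3365 -0.1111] 0.08558161795570915
eye [0.5053 0.1144 0.3407]
[282.8681 203.1148] [276.2652 221.7198]
[282.6705 196.2293] [276.0369 230.1115]
[281.4556 161.0956] [271.4726 230.129 ]
[284.1855 242.3043] [280.7969 213.7684]
```

View pics/c4.png

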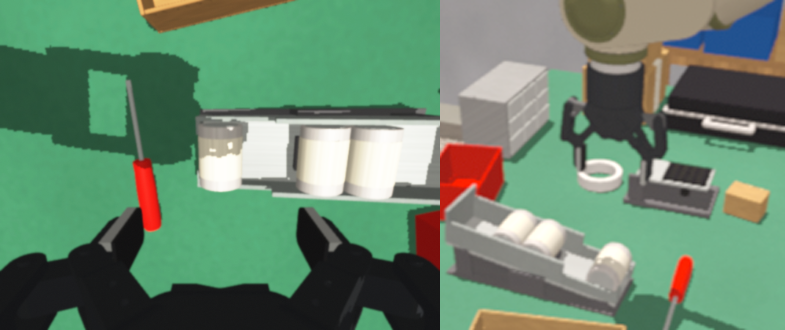

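The wrist view shows the delivered tin at px (280,200), against a prediction of (283,203), with the tips at rows near 267. The other two tins rest at the gate. I'm triangulating the open fingertips for the true tip height.

```bash
python3 - <<'E'
from h import *
np.set_printoptions(precision=4,suppress=True)
W=bot.camera_info("wrist");S=bot.camera_info("side")
k=560/440
sd=lambda u,v:(170+(u-440)*220/345,60+v*210/330)
for a,b in(((310,209),(579,168)),((130,209),(643,180))):
    print(two(W,(a[0]*k,a[1]*k),S,sd(*b)))
# tin from two views (mask-free eye reading): wrist silhouette centre, side silhouette centre
print(two(W,(220*k,157*k),S,sd(611,264)))
print(two(W,(220*k,188*k),S,sd(597,268)),bot.get_obs()['ee_pos'])
E
```

```text
(array([0.5475, 0.0553, 0.2198]), np.float64(0.0032994133750290848))
(array([0.4545, 0.0562, 0.218 ]), np.float64(0.004123504177944363))
(array([0.5006, 0.0428, 0.0552]), np.float64(0.004151354831048988))
(array([0.5166, 0.0011, 0.0184]), np.float64(0.035780736536406364)) [0.5031 0.045  0.1676]
```

Call:
drive_tool(
  increments=[
    [0.002,0,0.03,0,1],
    [0.002,0,0.065,0,1],
    [0.002,0,0.1,0,1],
    [0.002,0,0.12,0,1],
    [0.002,0,0.1275,0,1],
    [0.002,0,0.1275,0,1],
    [0.002,0,0.1275,0,1],
  ],
)

```text
time_s: 7.8
ee_pos: [0.5038, 0.0473, 0.0409]
orientation: [0.0, 0.718, 0.696, 0.0]
force: [-0.4, 0.4, 0.5]
width: 0.0855
grasp_force: 0.0
```

```bash
python3 - <<'E'
from h import *
np.set_printoptions(precision=4,suppress=True)
o=bot.get_obs();print(o['time_s'],o['ee_pos'],o['force'])
w=bot.snapshot("wrist");s=bot.snapshot("side")
print(proj(bot.camera_info("side"),o['ee_pos']))
cv2.imwrite("pics/c5.png",np.hstack([cv2.resize(w[60:420],(400,257)),cv2.resize(s[170:260,220:360],(400,257),interpolation=2)])[:,:,::-1])
E
```

```text
7.8 [0.5038 0.0473 0.0409] [-0.3607  0.433   0.4628]
[276.206  233.5875]
```

View pics/c5.png

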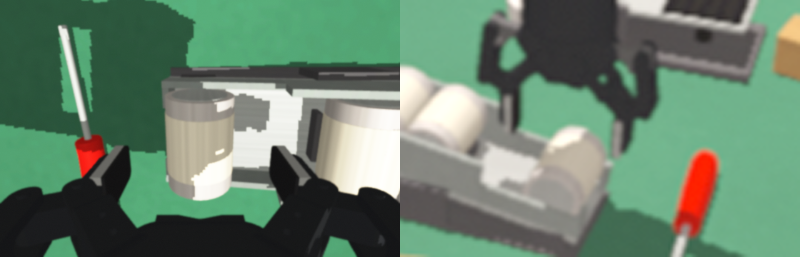

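The view shows the fingers straddling the tin symmetrically (tin mid col 200, fingers 105–130 and 270–290), with the tips near z≈0.086. I'm lowering 44 mm and closing.

Call:
drive_tool(
  increments=[
    [0,0,0.015,0,1],
    [0,0,0.028,0,1],
    [0,0,0.036,0,1],
    [0,0,0.041,0,1],
    [0,0,0.044,0,1],
    [0,0,0.044,0,1],
    [0,0,0.044,0,1],
  ],
)

```text
time_s: 8.48
ee_pos: [0.5035, 0.0475, -0.0035]
orientation: [0.0, 0.718, 0.696, 0.0]
force: [0.3, -0.8, -0.5]
width: 0.0854
grasp_force: 0.0
```

Call:
drive_tool(
  increments=[
    [0,0,0,0,0.5],
    [0,0,0,0,0.3],
    [0,0,0,0,0.2],
    [0,0,0,0,0.1],
    [0,0,0,0,0],
    [0,0,0,0,-0.3],
    [0,0,0,0,-0.3],
    [0,0,0,0,-0.3],
  ],
  force=30,
)

```text
time_s: 9.15
ee_pos: [0.5035, 0.0475, -0.0035]
orientation: [0.0, 0.718, 0.696, 0.0]
force: [-1.0, -1.1, 6.5]
width: 0.0492
grasp_force: 30.6
```

Call:
drive_tool(
  increments=[
    [0,0,-0.005,0,-0.3],
    [0,0,-0.015,0,-0.3],
    [0,0,-0.03,0,-0.3],
    [0,0,-0.05,0,-0.3],
    [0,0,-0.08,0,-0.3],
    [0,0,-0.11,0,-0.3],
    [0,0,-0.14,0,-0.3],
    [0,0,-0.15,0,-0.3],
    [0,0,-0.15,0,-0.3],
  ],
)

```text
time_s: 9.9
ee_pos: [0.5041, 0.0475, 0.1486]
orientation: [0.002, 0.718, 0.696, 0.002]
force: [0.1, 0.2, -1.8]
width: 0.0493
grasp_force: 32.0
```

```bash
python3 - <<'E'
from h import *
np.set_printoptions(precision=4,suppress=True)
o=bot.get_obs();print(o['time_s'],o['ee_pos'],o['force'],o['width'],o['grasp_force'])
w=bot.snapshot("wrist");s=bot.snapshot("side")
cv2.imwrite("pics/c6.png",np.hstack([cv2.resize(w,(400,300)),cv2.resize(s[130:280,180:380],(400,300),interpolation=2)])[:,:,::-1])
E
```

```text
9.9 [0.5041 0.0475 0.1486] [ 0.1495  0.2204 -1.8108] 0.049308278177943435 31.9508957862854
```

View pics/c6.png

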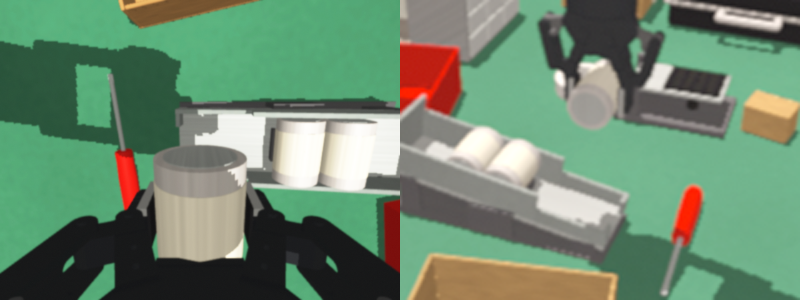

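The view shows the tin held level between the pads, with two tins still in the dispenser. I'm moving over the carton.

Call:
drive_tool(
  increments=[
    [0.015,0,0,-2,-0.3],
    [0.045,0.001,0,-5,-0.3],
    [0.08,0.002,0,-8,-0.3],
    [0.115,0.003,0,-11,-0.3],
    [0.15,0.004,0,-12.5,-0.3],
    [0.185,0.005,0,-12.5,-0.3],
    [0.215,0.006,0,-12.5,-0.3],
    [0.228,0.006,0,-12.5,-0.3],
    [0.233,0.006,0,-12.5,-0.3],
    [0.233,0.006,0,-12.5,-0.3],
  ],
)

```text
time_s: 10.83
ee_pos: [0.5159, 0.2804, 0.1446]
orientation: [-0.001, 0.638, 0.77, -0.001]
force: [0.3, 0.1, -2.3]
width: 0.0491
grasp_force: 31.9
```

Call:
drive_tool(
  increments=[
    [0,0,0.01,0,-0.3],
    [0,0,0.03,0,-0.3],
    [0,0,0.05,0,-0.3],
    [0,0,0.07,0,-0.3],
    [0,0,0.07,0,-0.3],
    [0,0,0.07,0,-0.3],
  ],
)

```text
time_s: 11.33
ee_pos: [0.5161, 0.2789, 0.0753]
orientation: [-0.001, 0.639, 0.77, -0.001]
force: [0.0, 0.1, -2.3]
width: 0.0493
grasp_force: 31.8
```

```bash
python3 - <<'E'
from h import *
np.set_printoptions(precision=4,suppress=True)
o=bot.get_obs();p=o['ee_pos'];print(o['time_s'],p,o['orientation'],o['force'],o['width'],o['grasp_force'])
w=bot.snapshot("wrist");s=bot.snapshot("side")
cv2.imwrite("pics/c7.png",np.hstack([cv2.resize(w,(400,300)),cv2.resize(s[180:360,120:360],(400,300),interpolation=2)])[:,:,::-1])
E
```

```text
11.3333 [0.5161 0.2789 0.0753] [-0.0007  0.6386  0.7695 -0.0011] [ 0.018   0.1065 -2.2652] 0.04930551567154961 31.84907376766205
```

View pics/c7.png

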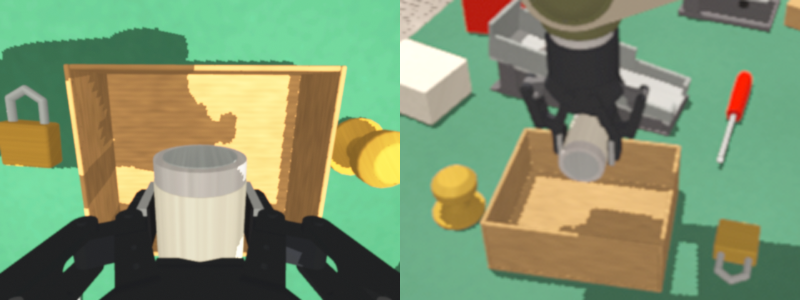

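The tin is centred over the carton and aligned with it (far rim at row 65, walls at cols 65 and 345). I'm lowering it by force.

Call:
drive_tool(
  increments=[
    [0,0,0.015,0,-0.3],
    [0,0,0.035,0,-0.3],
    [0,0,0.055,0,-0.3],
    [0,0,0.072,0,-0.3],
    [0,0,0.083,0,-0.3],
    [0,0,0.09,0,-0.3],
    [0,0,0.09,0,-0.3],
    [0,0,0.09,0,-0.3],
  ],
)

```text
time_s: 12.1
ee_pos: [0.517, 0.2804, -0.0131]
orientation: [0.0, 0.638, 0.77, 0.001]
force: [-0.6, 0.4, -0.6]
width: 0.0492
grasp_force: 32.0
```

Call:
drive_tool(
  increments=[
    [0,0,0.002,0,-0.3],
    [0,0,0.004,0,-0.3],
    [0,0,0.004,0,-0.3],
  ],
)

```text
time_s: 12.35
ee_pos: [0.5166, 0.2803, -0.0177]
orientation: [0.0, 0.638, 0.77, 0.0]
force: [-0.2, 0.3, -1.7]
width: 0.049
grasp_force: 32.0
```

Call:
drive_tool(
  increments=[
    [0,0,0.001,0,-0.3],
    [0,0,0.003,0,-0.3],
    [0,0,0.003,0,-0.3],
    [0,0,0.003,0,-0.3],
  ],
)

```text
time_s: 12.68
ee_pos: [0.5164, 0.2803, -0.021]
orientation: [-0.0, 0.638, 0.77, -0.0]
force: [-0.1, 0.2, -2.1]
width: 0.0486
grasp_force: 32.0
```

Call:
drive_tool(
  increments=[
    [0,0,0.001,0,-0.3],
    [0,0,0.002,0,-0.3],
    [0,0,0.002,0,-0.3],
    [0,0,0.002,0,-0.3],
  ],
)

```text
time_s: 13.02
ee_pos: [0.5164, 0.2802, -0.023]
orientation: [-0.0, 0.638, 0.77, -0.0]
force: [-0.6, 0.0, -2.4]
width: 0.0494
grasp_force: 32.0
```

Call:
drive_tool(
  increments=[
    [0,0,0.001,0,-0.3],
    [0,0,0.0015,0,-0.3],
    [0,0,0.0015,0,-0.3],
    [0,0,0.0015,0,-0.3],
  ],
)

```text
time_s: 13.35
ee_pos: [0.5165, 0.2803, -0.0241]
orientation: [0.0, 0.638, 0.77, 0.0]
force: [-1.2, -1.9, 2.8]
width: 0.0491
grasp_force: 32.4
```

Call:
drive_tool(
  increments=[
    [0,0,0.001,0,-0.3],
    [0,0,0.0015,0,-0.3],
    [0,0,0.0015,0,-0.3],
    [0,0,0.0015,0,-0.3],
  ],
)

```text
time_s: 13.68
ee_pos: [0.5166, 0.2803, -0.0242]
orientation: [0.0, 0.638, 0.77, 0.0]
force: [-5.6, -3.0, 17.5]
width: 0.0488
grasp_force: 33.7
```

Call:
drive_tool(
  increments=[
    [0,0,-0.0015,0,-0.3],
    [0,0,-0.0015,0,0.1],
    [0,0,-0.0015,0,0.17],
    [0,0,-0.0015,0,0.2],
    [0,0,-0.0015,0,0.25],
    [0,0,-0.0015,0,0.3],
    [0,0,-0.0015,0,0.4],
    [0,0,-0.0015,0,0.5],
    [0,0,-0.0015,0,0.6],
  ],
)

```text
time_s: 14.43
ee_pos: [0.5164, 0.2803, -0.0245]
orientation: [-0.0, 0.638, 0.77, -0.0]
force: [-0.6, -0.5, -0.0]
width: 0.0684
grasp_force: 0.0
```

Call:
drive_tool(
  increments=[
    [0,0,-0.003,0,0.7],
    [0,0,-0.01,0,0.7],
    [0,0,-0.02,0,0.7],
    [0,0,-0.04,0,0.7],
    [0,0,-0.07,0,0.7],
    [0,0,-0.1,0,0.7],
    [0,0,-0.14,0,0.7],
    [0,0,-0.18,0,0.7],
    [0,0,-0.2,0,0.7],
    [0,0,-0.2,0,0.7],
  ],
)

```text
time_s: 15.27
ee_pos: [0.5182, 0.2809, 0.1821]
orientation: [0.003, 0.638, 0.77, 0.005]
force: [0.2, 0.4, -0.1]
width: 0.0726
grasp_force: 0.0
```

```bash
python3 - <<'E'
from h import *
np.set_printoptions(precision=3,suppress=True)
o=bot.get_obs();print(o['time_s'],o['ee_pos'],o['force'],o['dq'])
W=bot.camera_info("wrist");S=bot.camera_info("side");T=bot.camera_info("top")
for k in range(2):
    w=bot.snapshot("wrist");h=cv2.cvtColor(w,cv2.COLOR_RGB2HSV)
    m=((h[...,1]<70)&(h[...,2]>90))*1
    for c in blobs(m,(0,0,560,300),400)[:4]:
        r=cv2.minAreaRect(c);print(k,r,onz(W,r[0],.05))
s=bot.snapshot("side");h=cv2.cvtColor(s,cv2.COLOR_RGB2HSV);m=((h[...,1]<70)&(h[...,2]>90))*1
for n,roi in(('carton',(176,262,288,352)),('disp',(180,185,262,230))):
    for c in blobs(m,roi,60)[:3]:print(n,cv2.minAreaRect(c))
print('expect',proj(W,[.5166,.28,.05]),proj(S,[.5166,.28,.03]))
# bystander change: side image diff outside arm
d=np.abs(s.astype(int)-cv2.imread("pics/side0.png")[:,:,::-1]).max(2)>40
for c in blobs(d*1,(0,0,560,420),30)[:8]:print('diff',cv2.boundingRect(c))
E
```

```text
15.2667 [0.518 0.281 0.182] [ 0.215  0.44  -0.057] [-0.     0.06   0.102 -0.    -0.081 -0.   ]
0 ((276.4999694824219, 193.99996948242188), (77.99998474121094, 48.99999237060547), 90.0) [0.516 0.28  0.05 ]
0 ((106.5, 139.0), (38.0, 43.0), 90.0) [0.355 0.302 0.05 ]
0 ((171.92234802246094, 279.9671936035156), (11.610048294067383, 53.882530212402344), 34.215702056884766) [0.427 0.172 0.05 ]
0 ((387.69232177734375, 279.5384521484375), (53.8059196472168, 11.648704528808594), 56.3099365234375) [0.645 0.212 0.05 ]
1 ((278.0, 194.5), (79.0, 50.0), 90.0) [0.517 0.28  0.05 ]
1 ((107.0, 139.0), (38.0, 42.0), 90.0) [0.356 0.302 0.05 ]
1 ((171.92308044433594, 279.6153869628906), (11.648704528808594, 54.360618591308594), 33.6900634765625) [0.427 0.172 0.05 ]
1 ((387.69232177734375, 279.5384521484375), (53.8059196472168, 11.648704528808594), 56.3099365234375) [0.645 0.212 0.05 ]
carton ((234.59999084472656, 301.29998779296875), (25.814727783203125, 40.02367401123047), 12.528807640075684)
disp ((231.5, 213.5), (31.0, 45.0), 90.0)
disp ((190.5, 207.0), (44.0, 21.0), 90.0)
disp ((201.80003356933594, 190.6000213623047), (17.8885440826416, 11.62755298614502), 63.43495178222656)
expect [277.162 194.34 ] [233.177 303.816]
diff (367, 0, 134, 300)
diff (237, 315, 323, 105)
diff (190, 0, 237, 132)
diff (185, 75, 86, 160)
diff (514, 0, 46, 66)
diff (519, 75, 41, 73)
diff (520, 145, 40, 61)
diff (504, 233, 56, 83)
```

The tin is at rest in the carton at (0.517, 0.280), where I meant to put it. The arm is clear and nothing else was touched, so I'm letting it settle briefly and handing in.

Call:
drive_tool(
  increments=[
    [0,0,0,0,0.7],
    [0,0,0,0,0.7],
    [0,0,0,0,0.7],
    [0,0,0,0,0.7],
  ],
)

```text
time_s: 15.75
ee_pos: [0.5163, 0.2802, 0.1749]
orientation: [-0.0, 0.638, 0.77, -0.001]
force: [0.8, 0.6, 0.4]
width: 0.0724
grasp_force: 0.0
```

```bash
python3 -c "
from cell import bot
print(bot.sign_off())"
```

```text
the job is handed in; nothing more can be done
None
```

The job is handed in at about 16 s: I pressed the pedal to its stop once and released it, set the one released tin down gently in the carton, and left the other two tins in the dispenser and the loose things untouched.

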